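# Stand the fallen spice shaker up on its base

## Task

Of the two square steel tins lying on the granite ledge, take the slim spice shaker, the one with the round perforated cap. Tip it a quarter turn over the edge of its base, without lifting it clear of the ledge, so that it stands upright beside where it lay with the perforated cap on top, and let go. Leave the other tin and the electric lighter as they lie.

Things in the scene. Friction and masses are not known exactly. Their poses are not given: they have to be found in the camera images.
- shaker_mid (a point): Centre of the body of the spice shaker, a loose square steel tin 50 x 50 x 80 mm long, about 160 g, lying on a long side (this point 25 mm above the flat ledge, z = 0). A round perforated cap, 40 mm across, stands 12 mm out of one end. Its x axis runs along the tin to the cap: level at first, broadly to the robot's left; it must end pointing straight up. Its z axis points up at first.
- shaker_base (a point): Centre of the shaker's flat square base end, 40 mm from shaker_mid along -x; same axes. The edge to tip over lies 25 mm straight below this point at the start. After a clean tip the tin stands on the far side of that edge, its centre 40 mm high and 65 mm (horizontally) from where it was.
- plain_tin_mid (a point): Centre of the other steel tin, to be left alone: also lying on its side, 70 mm long and stouter (60 x 60 mm at its lid), with a flat square slip lid and no round cap; x axis towards its lid. The two tins may lie in either of two places, left or right of the lighter.
- lighter_mid (a point): Middle of the white plastic push-button electric lighter, to be left alone: lies flat between the tins, about 210 mm long (x axis towards its thin steel nozzle), 26 mm wide, 20 mm high.
Mind the look-alikes: they are no part of the job. Leave any blue look-alike of the part that bears shaker_mid alone.

How it is judged (in metres and radians):
At the end, for the whole second after the job is handed in: The shaker stands on its base on the ledge, cap up within 10 degrees, at rest, its base centre within 80 mm of where it was at the start (a clean tip moves it 35 mm); the other tin and the lighter are within 20 mm of where they lay (angle between shaker_mid's own x axis and vertical below 0.17 rad and height (world z) of shaker_mid between 0.03 and 0.05 m and distance of shaker_base from where it was at the start of the episode below 0.08 m and linear speed of shaker below 0.02 m/s and angular speed of shaker below 0.1 rad/s and distance of each of plain_tin_mid, lighter_mid from where it was at the start of the episode below 0.02 m); the robot touches nothing.
It fails at once if the shaker's base is lifted clear of the ledge (its base centre rises above 50 mm) (height (world z) of shaker_base above 0.05 m).
It fails at once if the other tin is moved more than 20 mm (distance of plain_tin_mid from where it was at the start of the episode above 0.02 m).
It fails at once if the lighter is moved more than 20 mm (distance of lighter_mid from where it was at the start of the episode above 0.02 m).
It also fails if it takes over 35 s, if anything falls off the work surface, if the arm or the gripper's body presses on something with over 40 N, if the wrist force passes 120 N, or if a joint passes its speed limit or range.

## Robot

A 6-joint arm with a two-finger parallel gripper is mounted at the origin on the work surface. World frame = base frame: x ahead of the robot, y to its left, z up, the work surface at z = 0. Lengths are in m, angles in degrees, forces in N, time in s.
With the tool pointing down it reaches from about 0.275 to 1 m from the base axis. Payload 8.4 kg.
Tool frame: the origin (TCP) lies at the centre of the arm's flange, where the gripper is bolted on; the fingertips stand 173 mm ahead of it and the grasp point (between the pads) lies 155 mm ahead of it (arm.tips_ahead is the distance from the TCP to the fingertips, in m); z points along the fingers, y is the line along which they close (so a half turn about z gives the same grasp; the last joint's range is limited). The gripper opens to 85 mm and grips with 20 to 120 N. Pads are 22 mm wide; open, the fingers measure 114 mm over their backs; the gripper's body (76 mm by 85 mm) begins 54 mm behind the grasp point. The pads swing forward as they close: fully open they stand 13 mm farther back than shut.
Start: joints at [-73.992, 20.225, 93.587, -0, 66.188, -0.138], TCP at [0.174, -0.6, 0.405] pointing down, gripper open.
Joint ranges: [-150.9, 150.9], [-52.94, 120.26], [3.33, 152.33], [-74.26, 254.26], [0, 154.13], [-172.89, 172.89]. Speed limits (degrees/s): [127.2, 127.2, 159.86, 180, 180, 180].

## Interface

Orientations are given as a 3x3 rotation matrix whose columns are the frame's x, y, z axes.
In Python, from workcell import arm gives the robot as it stands.
- The arm moves only by the tool move_arm, never from a script. Its argument "plan" is a list of rows, each a list of 7 numbers: the shift along the tool's x, y, z in mm, then the turn, a rotation vector about the tool's x, y, z in units of 10 degrees (1.0 is 10 degrees), then the opening, from 0 (shut) to 1 (fully open). A call has 1 to 5 rows; each row is the pose to reach, as a shift and turn from the pose commanded when the call began, along the tool's axes at that moment; what a row does not reach only later rows make up. A row lasts 1/8 s, in which the tool goes at most 62.5 mm and 10.7 degrees, less where a joint would pass 70% of its speed; a pose out of reach is approached as far as the arm can. A call with a gripper value outside its range is refused whole. The fingers move at their own pace and stop on an object; "newtons" is the grip in N (left out, the last holds). Time passes only in rows, so rows that repeat a pose let the fingers close. It gives the time, the measured TCP pose, the force, the opening and the grip force at its end, in the units of the state.
- arm.get_obs(): the state, without advancing time (a new reading comes with each control period).
- arm.capture(name): name is "side" or "top" or "wrist"; returns the picture (384x512x3 uint8, blue, green, red); there is no depth.
- arm.camera_model(name): a dict with "mtx" (3x3 intrinsics, pixels), "cam_to_world" (4x4, takes a point from camera to world coordinates); the wrist camera has in their place "tool_from_camera" (4x4, takes a point from camera to tool coordinates, whose origin is the TCP and whose axes are the flange's). Camera axes: x right, y down, z forward; pixel columns grow to the right and rows downward; lengths in m; the calibration is good to about 2 mm. A picture is of the moment at which its call begins: read the wrist's pose just before it. camera_model takes no time and is no camera call.
- arm.finish_job(): hands the job in; it is judged then, once.
Trained networks look in the newest picture that a camera, given by its name, has taken for a name from the list of things; names that differ only in an ending like _2 or _b are one class to them, and where a whole thing is asked for, a point or a joint stands for the part that bears it (a point fixed in the world has none). Each returns a list of dicts, best first, with "score" (0 to 1); they miss things now and then, are a little off and sometimes report something else, mostly with a low value. They report only what shows in the picture. A call takes as long as a camera call. They do not tell look-alikes from the thing itself.
- arm.look_for(camera, query): "position" ([x, y, z] in m, in world coordinates, good to about 4 mm: the middle of the surface that is visible of it).
- arm.trace(camera, query): "pixels" (384x512 bool, what is visible of it).
- arm.mark_of(camera, query): "position" ([x, y, z] in m, in world coordinates, good to about 4 mm: a listed point, or the origin of a listed thing).
The state is a dict: "time": time; "joint_pos": joint angles; "dq": joint speeds; "joint_efforts": joint torques, N m; "ee_pos": TCP position; "tcp_rot": TCP orientation; "force": force on the tool from outside, world axes, zero at the start; "ft_torque": the same for the moment, N m; "grip_width": finger opening in m; "finger_force": force on a finger pad.
Only numpy, scipy, OpenCV 4.12 (cv2) and the standard library are available. Lean on these libraries where they do the work, as an engineer would, in place of code of your own. Each camera call takes 0.05 s, during which the arm holds its last target. There are 200 camera calls.

## Working session

There is one attempt and no reset: what is moved stays moved. The work goes in short steps, Python scripts to look and compute and a tool call to move; the robot and the scene stay as the last step left them, time stands still between calls to the robot, and variables do not carry over. Pictures are saved under pics/ and viewed, at most 10 in all, crops included, and the job is handed in when it is done.

Besides the shell and the picture viewer there is one more tool, called after ">>>" as name(argument=value, ...), one argument or row to a line, values as JSON. move_arm: Moves the arm, as the interface text tells. Its arguments: {"type":"object","properties":{"plan":{"type":"array","items":{"type":"array","items":{"type":"number"}}},"newtons":{"type":"number"}},"required":["plan"]}

```bash
mkdir -p pics; ls; python3 - <<'E'
from workcell import arm
import cv2,numpy as np
t=arm.capture("top"); s=arm.capture("side")
cv2.imwrite("pics/t1.png",t); cv2.imwrite("pics/s1.png",s)
for c in ("top","side"):
  for q in ("shaker_mid","shaker_base","plain_tin_mid","lighter_mid"):
    print(c,q,[(np.round(d["position"],3),round(d["score"],2)) for d in arm.mark_of(c,q)[:3]])
  m=arm.camera_model(c); print(np.round(m["mtx"],1).tolist(),np.round(m["cam_to_world"],3).tolist())
o=arm.get_obs(); print(o["time"],o["ee_pos"],np.round(o["tcp_rot"],3).tolist())
E
```

```text
pics
top shaker_mid [(array([0.354, 0.286, 0.025]), 0.93), (array([0.612, 0.293, 0.029]), 0.89), (array([0.472, 0.266, 0.024]), 0.57)]
top shaker_base [(array([0.645, 0.264, 0.024]), 0.89), (array([0.387, 0.295, 0.028]), 0.77), (array([0.468, 0.225, 0.029]), 0.71)]
top plain_tin_mid [(array([ 0.551, -0.172,  0.028]), 0.82)]
top lighter_mid [(array([0.529, 0.008, 0.01 ]), 0.62)]
[[460.1, 0.0, 254.6], [0.0, 460.1, 184.8], [0.0, 0.0, 1.0]] [[0.002, -0.987, 0.16, 0.332], [-1.0, -0.007, -0.03, 0.038], [0.031, -0.16, -0.987, 1.063], [0.0, 0.0, 0.0, 1.0]]
side shaker_mid [(array([0.476, 0.262, 0.023]), 0.97), (array([0.618, 0.297, 0.028]), 0.92), (array([0.349, 0.286, 0.021]), 0.67)]
side shaker_base [(array([0.638, 0.267, 0.026]), 0.79), (array([0.394, 0.299, 0.022]), 0.62), (array([0.467, 0.227, 0.023]), 0.6)]
side plain_tin_mid [(array([ 0.547, -0.169,  0.027]), 0.68)]
side lighter_mid [(array([0.532, 0.006, 0.013]), 0.73)]
[[463.9, 0.0, 253.2], [0.0, 463.9, 194.6], [0.0, 0.0, 1.0]] [[-0.898, -0.237, 0.37, 0.119], [-0.439, 0.51, -0.739, 0.747], [-0.014, -0.827, -0.563, 0.593], [0.0, 0.0, 0.0, 1.0]]
0.5 [ 0.17379584 -0.60034599  0.4046797 ] [[0.961, 0.278, -0.0], [0.278, -0.961, -0.0], [-0.0, 0.0, -1.0]]
```

View pics/t1.png

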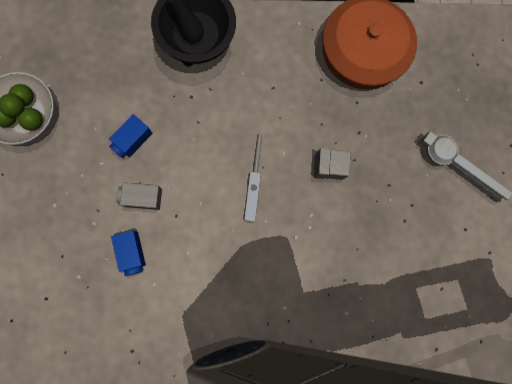

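View pics/s1.png

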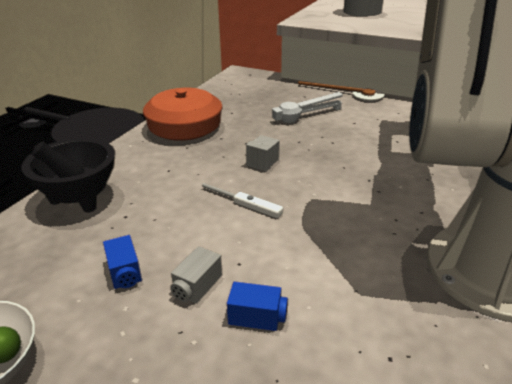

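The steel shaker is the grey tin between two blue look-alikes: it is at about px (138,195) in the top view and (197,275) in the side view, with the cap to the left. The other tin is at (333,163) in the top view. Next I fit the shaker's pose to its masks.

```bash
cat > h.py <<'E'
from workcell import arm
import cv2,numpy as np
from scipy.spatial.transform import Rotation as Ro
from scipy.optimize import minimize
def proj(c,P):
    m=arm.camera_model(c); T=np.linalg.inv(m["cam_to_world"])
    q=(P@T[:3,:3].T+T[:3,3])@np.array(m["mtx"]).T
    return q[:,:2]/q[:,2:]
B=np.array([[x,y,z] for x in(-.04,.04) for y in(-.025,.025) for z in(-.025,.025)])
a=np.linspace(0,6.283,24)
C=np.array([[x,.02*np.cos(t),.02*np.sin(t)] for x in(.04,.052) for t in a])
def sil(c,R,t,S=8):
    im=np.zeros((384*S//8*2,512*S//8*2),np.uint8)
    for s in (B,C):
        h=cv2.convexHull((proj(c,s@R.T+t)*2+.5).astype(np.float32))
        cv2.fillPoly(im,[np.round(h*16).astype(np.int32)],255,shift=4)
    return cv2.resize(im,(512,384),interpolation=cv2.INTER_AREA)/255.
# target pose helper: tool rotation with y = lateral of tin, tilt a (deg) about tool y
def toolR(yaw,a):
    x=np.array([np.cos(yaw),np.sin(yaw),0]); z=np.array([0,0,-1.])
    return np.c_[x,np.cross(z,x),z]@Ro.from_euler('y',a,degrees=True).as_matrix()
def rel(p,R):
    o=arm.get_obs(); R0=np.array(o["tcp_rot"])
    return np.round(R0.T@(p-o["ee_pos"])*1e3,1), np.round(Ro.from_matrix(R0.T@R).as_rotvec(degrees=True)/10,2)
E
python3 - <<'E'
from h import *
M={}
for c in("top","side"):
    arm.capture(c)
    for d in arm.trace(c,"shaker_mid"):
        p=np.argwhere(d["pixels"]).mean(0)[::-1]; e=np.linalg.norm(p-proj(c,np.array([[.474,.264,.03]]))[0])
        print(c,d["score"],p,d["pixels"].sum(),e)
        if e<15: M.setdefault(c,d["pixels"].astype(float))
def f(v):
    R=Ro.from_euler('z',v[2]).as_matrix(); t=np.array([v[0],v[1],.025])
    return sum(np.abs(sil(c,R,t)-M[c]).sum()/M[c].sum() for c in M)
b=min((minimize(f,[.474+dx,.264,y],method='Nelder-Mead',options=dict(initial_simplex=np.array([[.474+dx,.264,y],[.482,.264,y],[.474,.272,y],[.474,.264,y+.15]]))) for y in(1.3,1.45,1.6) for dx in(0,.004)),key=lambda r:r.fun)
print(b.x,np.degrees(b.x[2]),b.fun)
yaw=b.x[2]; u=np.array([np.cos(yaw),np.sin(yaw),0]); mid=np.array([b.x[0],b.x[1],.025])
np.save("pose.npy",b.x)
g=mid+.008*u+[0,0,.006]; R=toolR(yaw,-40)
for dd in(.255,.155):
    p=g-dd*R[:,2]; print(dd,p,rel(p,R))
print(rel(mid+[0,0,.4],toolR(yaw,0)))
E
```

```text
top 0.96 [129.19477006 136.07394049] 1109 60.39525502191291
top 0.93 [128.05581395 251.43627907] 1075 57.231239512319455
top 0.85 [138.81722488 195.50430622] 1045 1.2572887849875123
side 0.86 [256.47593361 305.67510373] 2410 68.98140697600245
side 0.77 [196.07329317 274.82931727] 1992 2.7518604627124335
side 0.71 [122.44151454 261.5300879 ] 1479 74.5362376379623
[0.47313374 0.26192117 1.49545288] 85.68313876739055 0.12421237063838428
0.255 [0.48607385 0.43334431 0.22634133] (array([ 587.4, -906.1,  178.3]), array([-2.42, -3.49, -6.65]))
0.155 [0.48123544 0.3692479  0.14973689] (array([ 564.9, -845.9,  254.9]), array([-2.42, -3.49, -6.65]))
(array([ 527.3, -745. ,  -20.3]), array([ 0.  ,  0.  , -6.95]))
```

>>> move_arm(
  plan=[
    [45,-35,0,0,0,0,1],
    [90,-70,0,0,0,0,1],
    [135,-105,0,0,0,0,1],
    [180,-145,0,0,0,0,1],
    [225,-185,0,0,0,0,1],
  ],
)

```text
time: 1.32
ee_pos: [0.3392, -0.3585, 0.4049]
tcp_rot: [[0.961, 0.278, 0.001], [0.278, -0.961, -0.001], [0.0, 0.001, -1.0]]
force: [1.4, -0.5, -0.1]
grip_width: 0.0853
finger_force: 0.0
```

>>> move_arm(
  plan=[
    [30,-50,0,0,0,-0.7,1],
    [60,-100,0,0,0,-1.4,1],
    [90,-150,0,0,0,-2.1,1],
    [120,-200,0,0,0,-2.8,1],
    [150,-250,0,0,0,-3.5,1],
  ],
)

```text
time: 1.95
ee_pos: [0.4132, -0.0764, 0.4051]
tcp_rot: [[0.624, 0.781, 0.001], [0.781, -0.624, -0.0], [0.001, 0.001, -1.0]]
force: [0.7, 0.1, -0.2]
grip_width: 0.0856
finger_force: 0.0
```

```bash
cat > r.py <<'E'
from h import *
import sys
x=np.load("pose.npy"); yaw=x[2]; u=np.array([np.cos(yaw),np.sin(yaw),0]); mid=np.array([x[0],x[1],.025])
g=mid+.008*u+[0,0,.006]
for a in(0,-40):
  R=toolR(yaw,a)
  for dd in(.265,.155):
    p=g-dd*R[:,2]; print(a,dd,np.round(p,3),rel(p,R))
o=arm.get_obs(); print(o["time"],np.round(o["ee_pos"],3),np.round(o["tcp_rot"],3).tolist(),np.round(o["joint_pos"],1),o["force"])
E
python3 r.py
```

```text
0 0.265 [0.474 0.27  0.296] (array([ 308.2, -169.1,  109.1]), array([ 0.01, -0.  , -3.43]))
0 0.155 [0.474 0.27  0.186] (array([ 308.2, -169.2,  219.1]), array([ 0.01, -0.  , -3.43]))
-40 0.265 [0.487 0.44  0.234] (array([ 448.9, -265.2,  171.1]), array([-1.19, -3.88, -3.29]))
-40 0.155 [0.481 0.369 0.15 ] (array([ 390.4, -225.4,  255.3]), array([-1.19, -3.88, -3.29]))
1.95 [ 0.413 -0.076  0.405] [[0.624, 0.781, 0.001], [0.781, -0.624, -0.0], [0.001, 0.001, -1.0]] [-10.7   1.4 117.2   0.   61.4  28. ] [ 0.74211913  0.10999813 -0.18258874]
```

>>> move_arm(
  plan=[
    [50,-30,0,-0.12,-0.39,-0.33,1],
    [100,-60,0,-0.24,-0.78,-0.66,1],
    [150,-90,0,-0.36,-1.17,-1.0,1],
    [200,-120,0,-0.48,-1.56,-1.32,1],
    [250,-150,0,-0.6,-1.95,-1.65,1],
  ],
)

```text
time: 2.58
ee_pos: [0.453, 0.2127, 0.4051]
tcp_rot: [[0.361, 0.929, -0.079], [0.866, -0.366, -0.34], [-0.345, 0.054, -0.937]]
force: [1.1, -0.7, 0.3]
grip_width: 0.0855
finger_force: 0.0
```

```bash
python3 r.py
```

```text
0 0.265 [0.474 0.27  0.296] (array([94.6, -7.6, 81.1]), array([ 0.  ,  2.05, -1.75]))
0 0.155 [0.474 0.27  0.186] (array([132.5, -13.6, 184.2]), array([ 0.  ,  2.05, -1.75]))
-40 0.265 [0.487 0.44  0.234] (array([267.8, -61.2,  80.5]), array([-0.6 , -1.92, -1.65]))
-40 0.155 [0.481 0.369 0.15 ] (array([233.8, -44.9, 183.8]), array([-0.6 , -1.92, -1.65]))
2.575 [0.453 0.213 0.405] [[0.361, 0.929, -0.079], [0.866, -0.366, -0.34], [-0.345, 0.054, -0.937]] [ 29.9  13.2 104.7 -15.2  76.8  57.4] [ 1.13438728 -0.68851389  0.32814501]
```

>>> move_arm(
  plan=[
    [54,-12,16,-0.12,-0.4,-0.33,1],
    [107,-24,32,-0.24,-0.78,-0.66,1],
    [161,-37,48,-0.36,-1.16,-1.0,1],
    [214,-49,64,-0.48,-1.54,-1.32,1],
    [268,-61,80,-0.6,-1.92,-1.65,1],
  ],
)

```text
time: 3.2
ee_pos: [0.4875, 0.4397, 0.2332]
tcp_rot: [[0.057, 0.997, -0.049], [0.764, -0.075, -0.641], [-0.643, -0.001, -0.766]]
force: [1.7, 0.3, 1.8]
grip_width: 0.0854
finger_force: 0.0
```

```bash
python3 r.py; python3 - <<'E'
from h import *
im=arm.capture("wrist"); cv2.imwrite("pics/w1.png",im)
for q in("shaker_mid","shaker_base"): print([(np.round(d["position"],3),round(d["score"],2)) for d in arm.mark_of("wrist",q)[:3]])
E
```

```text
0 0.265 [0.474 0.27  0.296] (array([-170.9,   -1. ,   61.5]), array([-0.,  4.,  0.]))
0 0.155 [0.474 0.27  0.186] (array([-100.1,   -0.9,  145.7]), array([-0.,  4.,  0.]))
-40 0.265 [0.487 0.44  0.234] (array([-0.5, -0.9, -0.6]), array([-0.,  0.,  0.]))
-40 0.155 [0.481 0.369 0.15 ] (array([ -0.5,  -0.9, 109.4]), array([-0.,  0.,  0.]))
3.2 [0.487 0.44  0.233] [[0.057, 0.997, -0.049], [0.764, -0.075, -0.641], [-0.643, -0.001, -0.766]] [ 47.8  42.6  85.2 -23.3  86.1  60.8] [1.67212758 0.33235754 1.78287082]
[(array([0.35 , 0.285, 0.026]), 0.9), (array([0.615, 0.292, 0.025]), 0.87), (array([0.526, 0.009, 0.013]), 0.35)]
[(array([0.388, 0.296, 0.024]), 0.93)]
```

View pics/w1.png

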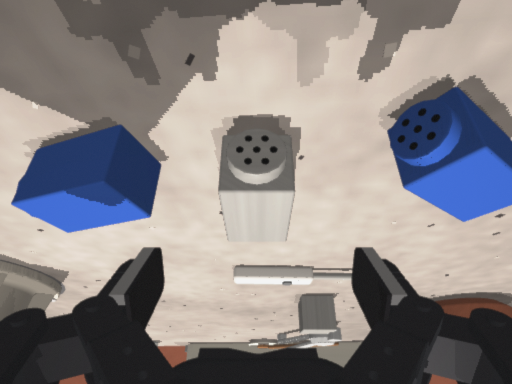

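The wrist view shows the shaker centred (x≈257) between the fingers, square to them, with its cap towards the camera at (257,155). Both blue tins are well outside the fingers.

>>> move_arm(
  plan=[
    [0,-1,30,0,0,0,1],
    [0,-1,60,0,0,0,1],
    [0,-1,85,0,0,0,1],
    [0,-1,102,0,0,0,1],
    [0,-1,109,0,0,0,1],
  ],
)

```text
time: 3.98
ee_pos: [0.4811, 0.3675, 0.1513]
tcp_rot: [[0.06, 0.997, -0.05], [0.765, -0.078, -0.639], [-0.641, -0.0, -0.767]]
force: [-0.2, 0.4, 0.1]
grip_width: 0.0855
finger_force: 0.0
```

>>> move_arm(
  plan=[
    [0,0,0,0,0,0,0],
    [0,0,0,0,0,0,0],
    [0,0,0,0,0,0,0],
    [0,0,0,0,0,0,0],
    [0,0,0,0,0,0,0],
  ],
  newtons=40,
)

```text
time: 4.6
ee_pos: [0.4813, 0.3692, 0.1516]
tcp_rot: [[0.059, 0.997, -0.049], [0.765, -0.077, -0.639], [-0.641, 0.001, -0.768]]
force: [0.4, 2.8, 5.7]
grip_width: 0.0494
finger_force: 42.2
```

```bash
cat > p.py <<'E'
from h import *
im=arm.capture("side"); o=arm.get_obs()
cv2.imwrite("pics/s2.png",cv2.resize(im[200:350,100:320],(660,450)))
print([(np.round(d["position"],3),round(d["score"],2)) for d in arm.mark_of("side","shaker_base")[:3]])
x=np.load("pose.npy"); yaw=x[2]; u=np.array([np.cos(yaw),np.sin(yaw),0])
E=np.array([x[0],x[1],0])-.04*u
R0=np.array(o["tcp_rot"]); P=R0.T@(E-o["ee_pos"]); print("P",np.round(P*1e3,1),o["force"],np.round(o["joint_pos"],1))
for k in range(1,6):
    R=Ro.from_euler('y',6*k,degrees=True).as_matrix(); print(6*k,np.round((P-R@P)*1e3,1))
E
python3 p.py
```

```text
[(array([0.394, 0.296, 0.024]), 0.91), (array([0.47 , 0.225, 0.026]), 0.86)]
P [-1.62e+01  1.00e-01  2.11e+02] [1.04971727 2.98243063 5.93368238] [ 44.2  45.3  93.7 -26.1  74.6  63.3]
6 [-22.1   0.   -0.5]
12 [-44.2   0.    1.3]
18 [-66.    0.    5.3]
24 [-87.2  -0.   11.7]
30 [-107.7    0.    20.2]
```

>>> move_arm(
  plan=[
    [-12,0,-2,0,0.3,0,0],
    [-23,0,-2,0,0.6,0,0],
    [-45,0,0,0,1.2,0,0],
    [-67,0,4,0,1.8,0,0],
    [-88,0,10.5,0,2.4,0,0],
  ],
)

```text
time: 5.32
ee_pos: [0.475, 0.2941, 0.1996]
tcp_rot: [[0.074, 0.997, -0.021], [0.96, -0.077, -0.27], [-0.271, -0.0, -0.963]]
force: [0.1, 0.1, -1.8]
grip_width: 0.0497
finger_force: 41.6
```

```bash
python3 p.py
```

```text
[(array([0.641, 0.266, 0.025]), 0.78), (array([0.468, 0.215, 0.024]), 0.73), (array([0.396, 0.299, 0.021]), 0.59)]
P [-13.8   0.9 211.9] [ 0.02638772 -3.15631546 -1.67127508] [ 35.   32.3 106.5 -15.1  52.2  50. ]
6 [-22.2   0.   -0.3]
12 [-44.4   0.    1.8]
18 [-66.1   0.    6.1]
24 [-87.4  -0.   12.7]
30 [-107.8    0.    21.5]
```

View pics/s2.png

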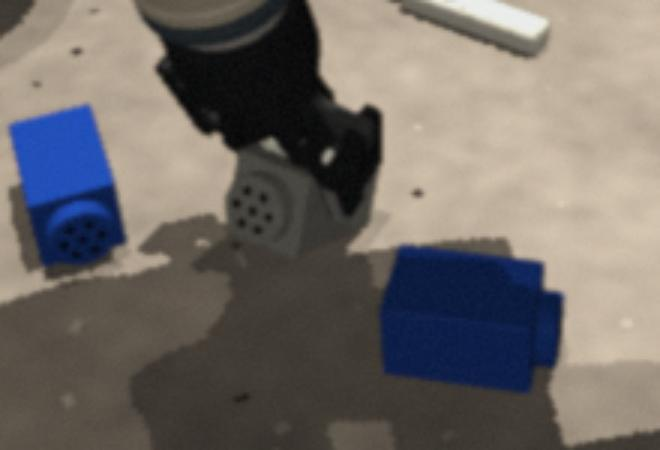

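The tin is held and tipping, with the cap rising at (255,207) in the crop and the base still on the ledge. I continue the arc.

>>> move_arm(
  plan=[
    [-22,0,0,0,0.6,0,0],
    [-44,0,1.5,0,1.2,0,0],
    [-66,0,6,0,1.8,0,0],
    [-87,0,12.5,0,2.4,0,0],
    [-108,0,21,0,3.0,0,0],
  ],
)

```text
time: 6.05
ee_pos: [0.4667, 0.1854, 0.2084]
tcp_rot: [[0.074, 0.997, 0.017], [0.967, -0.076, 0.245], [0.246, -0.002, -0.969]]
force: [-0.9, 0.7, -2.0]
grip_width: 0.0494
finger_force: 41.8
```

```bash
python3 p.py
```

```text
[(array([0.465, 0.204, 0.016]), 0.86), (array([0.639, 0.266, 0.024]), 0.75), (array([0.396, 0.302, 0.023]), 0.59)]
P [-14.4   1.6 210.9] [-1.12847283 -2.04071109 -2.77965532] [ 1.680e+01  2.540e+01  1.189e+02  2.540e+01  3.310e+01 -1.000e-01]
6 [-22.1   0.   -0.4]
12 [-44.2   0.    1.6]
18 [-65.9   0.    5.9]
24 [-87.   -0.   12.4]
30 [-107.4    0.    21. ]
```

>>> move_arm(
  plan=[
    [-18.5,0,-0.5,0,0.5,0,0],
    [-37,0,1,0,1.0,0,0],
    [-55,0,4,0,1.5,0,0],
    [-73,0,8,0,2.0,0,0],
    [-90.5,0,13.5,0,2.5,0,0],
  ],
)

```text
time: 6.78
ee_pos: [0.4605, 0.1016, 0.1731]
tcp_rot: [[0.06, 0.997, 0.044], [0.773, -0.075, 0.63], [0.632, -0.004, -0.775]]
force: [-0.5, 0.5, -1.8]
grip_width: 0.0499
finger_force: 41.8
```

```bash
python3 p.py
```

```text
[(array([0.395, 0.298, 0.023]), 0.67), (array([0.641, 0.266, 0.026]), 0.63), (array([0.464, 0.202, 0.004]), 0.62)]
P [-14.6   1.6 210.3] [ 1.00104714 -1.93503865 -2.9329364 ] [ -1.   31.9 123.5  65.2  44.2 -53. ]
6 [-22.1   0.   -0.4]
12 [-44.    0.    1.6]
18 [-65.7   0.    5.8]
24 [-86.8  -0.   12.2]
30 [-107.1    0.    20.9]
```

View pics/s2.png

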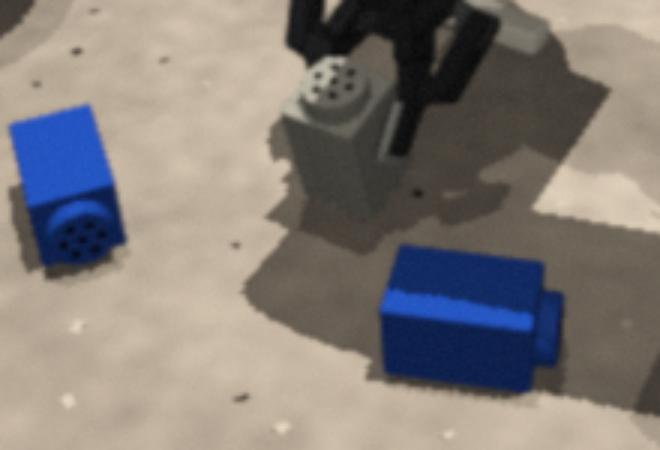

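>>> move_arm(
  plan=[
    [-15,0,0,0,0.4,0,0],
    [-29.5,0,0.5,0,0.8,0,0],
    [-40,0,1.2,0,1.09,0,0],
    [-40,0,1.2,0,1.09,0,0],
    [-40,0,1.2,0,1.09,0,0],
  ],
)

```text
time: 7.5
ee_pos: [0.458, 0.0716, 0.1475]
tcp_rot: [[0.05, 0.997, 0.056], [0.643, -0.075, 0.762], [0.764, -0.002, -0.645]]
force: [0.2, 0.3, -1.5]
grip_width: 0.0493
finger_force: 42.0
```

>>> move_arm(
  plan=[
    [-0.8,0,0.6,0,0,0,0],
    [-0.8,0,0.6,0,0,0,0],
    [-0.8,0,0.6,0,0,0,0],
  ],
)

```text
time: 7.88
ee_pos: [0.4578, 0.0708, 0.1466]
tcp_rot: [[0.05, 0.997, 0.059], [0.641, -0.077, 0.764], [0.766, -0.001, -0.643]]
force: [-0.3, 0.1, -0.7]
grip_width: 0.0494
finger_force: 41.9
```

```bash
python3 p.py
```

```text
[(array([ 0.468,  0.2  , -0.002]), 0.67), (array([0.64 , 0.271, 0.028]), 0.67), (array([0.394, 0.298, 0.023]), 0.66)]
P [-14.7   0.7 210.5] [-0.14406294  0.26706189 -0.31921057] [ -7.6  37.9 123.4  72.1  53.5 -66.5]
6 [-22.1   0.   -0.4]
12 [-44.1   0.    1.5]
18 [-65.8   0.    5.8]
24 [-86.9  -0.   12.2]
30 [-107.2    0.    20.9]
```

View pics/s2.png

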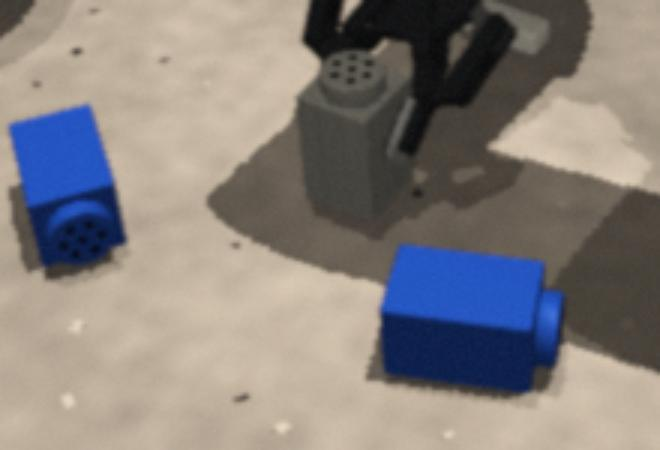

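The shaker stands upright with its base just touching the ledge. Releasing gently, then backing out along the fingers.

>>> move_arm(
  plan=[
    [-0.4,0,0.3,0,0,0,0],
    [-0.4,0,0.3,0,0,0,0.65],
    [-0.4,0,0.3,0,0,0,0.8],
    [-0.4,0,0.3,0,0,0,1],
    [-0.4,0,0.3,0,0,0,1],
  ],
  newtons=20,
)

```text
time: 8.6
ee_pos: [0.4578, 0.0706, 0.1459]
tcp_rot: [[0.05, 0.997, 0.059], [0.641, -0.077, 0.764], [0.766, -0.001, -0.643]]
force: [1.0, -0.7, -0.6]
grip_width: 0.0855
finger_force: 0.0
```

>>> move_arm(
  plan=[
    [0,0,0,0,0,0,1],
    [0,0,-10,0,0,0,1],
    [0,0,-25,0,0,0,1],
    [0,0,-45,0,0,0,1],
    [0,0,-65,0,0,0,1],
  ],
)

```text
time: 9.22
ee_pos: [0.4539, 0.0198, 0.1887]
tcp_rot: [[0.05, 0.997, 0.059], [0.641, -0.078, 0.763], [0.766, -0.0, -0.643]]
force: [-0.2, 0.6, 0.0]
grip_width: 0.0854
finger_force: 0.0
```

>>> move_arm(
  plan=[
    [0,0,-20,0,0,0,1],
    [0,0,-40,0,0,0,1],
    [0,0,-50,0,0,0,1],
    [0,0,-50,0,0,0,1],
    [0,0,-50,0,0,0,1],
  ],
)

```text
time: 9.85
ee_pos: [0.4509, -0.017, 0.2196]
tcp_rot: [[0.05, 0.997, 0.059], [0.641, -0.077, 0.764], [0.766, -0.001, -0.643]]
force: [0.4, 0.5, -0.5]
grip_width: 0.0852
finger_force: 0.0
```

```bash
python3 p.py; python3 - <<'E'
from h import *
cv2.imwrite("pics/t3.png",arm.capture("top"))
for q in("plain_tin_mid","lighter_mid","shaker_mid"): print([(np.round(d["position"],3),round(d["score"],2)) for d in arm.mark_of("top",q)[:3]],[np.round(d["position"],3) for d in arm.mark_of("side",q)[:3]])
E
```

```text
[(array([0.393, 0.299, 0.021]), 0.79), (array([0.643, 0.267, 0.024]), 0.69), (array([ 0.465,  0.2  , -0.003]), 0.67)]
P [-14.1   1.2 324.7] [ 0.04142445 -0.25670412  0.26389079] [-18.5  29.3 121.9  57.4  61.8 -57.9]
6 [-34.    0.    0.3]
12 [-67.8   0.    4.2]
18 [-101.     0.    11.5]
24 [-133.3   -0.    22.4]
30 [-164.2    0.    36.5]
[(array([ 0.543, -0.169,  0.031]), 0.75)] [array([ 0.551, -0.167,  0.027]), array([0.466, 0.198, 0.001])]
[(array([0.526, 0.006, 0.009]), 0.72)] [array([0.53 , 0.004, 0.011])]
[(array([0.613, 0.292, 0.029]), 0.97), (array([0.351, 0.291, 0.023]), 0.79)] [array([0.614, 0.299, 0.025]), array([0.468, 0.194, 0.039]), array([0.35 , 0.286, 0.024])]
```

View pics/s2.png

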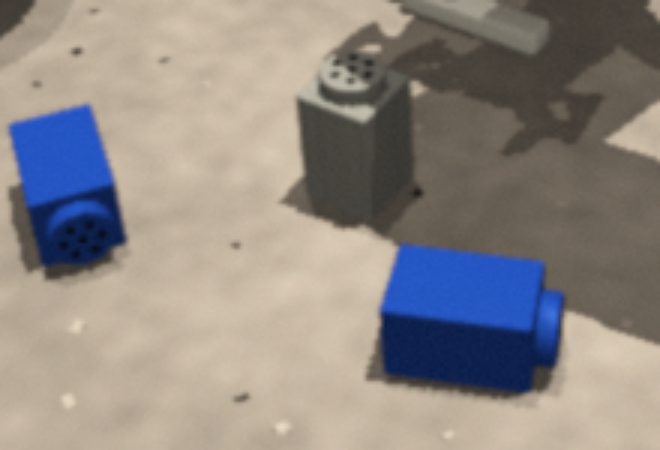

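The shaker stands free with its cap up (crop (350,75)), and the gripper is clear. The lighter and the other tin are where they were.

```bash
python3 -c "
from workcell import arm
print(arm.finish_job())"
```

```text
the job is handed in; nothing more can be done
None
```

The spice shaker now stands upright, cap on top, about 27 mm (by the camera) from where its base lay. The other tin and the lighter have not moved, and I've handed the job in, though the judge returned no verdict.

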